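# Cover the findings pot and hold the ring mandrel level over the bench pin

### The job

To get ready for filing a wax ring, first keep the dust out of the white pot: set its loose blue lid on it so that it sits fully seated and level, and let go of it. Then draw the ring mandrel out of its sloping holder by the wooden handle, turn it level, and finish while still holding it in the gripper, level and still, about a hand's breadth above the bench pin, the middle of the mandrel over the middle of the pin, touching nothing but the gripper. Leave everything else on the bench where it is.

Things in the scene. Friction and masses are not known exactly. Their poses are not given: they have to be found in the camera images.
- lid_center (a point): Round lid lying right way up on the bench, 38 mm high, 90 g: grey plug below (68 mm across, 6 mm high), blue disc (92 mm across, 6 mm thick), black round knob on top to grip (20 mm across, 26 mm tall). The point is on its axis, 19 mm above its underside (7 mm above the disc's top); z points up out of the knob.
- pot_rim (a point): Loose white ceramic pot, 84 mm outer diameter, 60 mm high, wall 4 mm, opening 76 mm, about 500 g. The point is the centre of the mouth, level with the rim; z up. When the lid is seated its disc lies on the rim with the plug inside, and lid_center is 13 mm above this point.
- mandrel_handle (a point): Ring mandrel, 230 mm long, 150 g: round steel shaft 16 mm across (0 to 124 mm from the tip), brass collar 21 mm across (124 to 132 mm), round dark wooden handle 26 mm across (132 to 230 mm). Point: on the axis, mid-handle, 180 mm from the tip; z runs from tip to handle end. It starts sloping 40 degrees above level, handle up, and balances about 100 mm from the tip: grip firmly near the collar.
- mandrel_mid (a point): The middle of the mandrel's length, on its axis, 115 mm from the tip; axes as the handle's. This point is to end over the bench pin. A gripper tilted 40 degrees from straight down, square to the handle, can take it in the holder from above, and then points straight down once the mandrel is level.
- holder: Fixed holder: dark square steel socket (24 mm inside, 34 mm outside, 105 mm deep) on a wooden stand, sloping up 40 degrees towards its own +x, which points away from the robot within 20 degrees of world +x. Origin under the stand on the bench; stand 150 x 70 mm (x from -80 to 70 mm). The mandrel is clear once drawn 105 mm along its own axis.
- holder_mouth (a point): Centre of the socket's mouth, 97 mm above the bench; axes as the holder's.
- pin_top (a point): Fixed wooden bench pin with a V notch towards the robot, about 130 x 100 mm, on a clamp block. The point is the middle of its upper face, 46 mm above the bench; z up.
- wax_ring_a: green wax ring lying on the bench pin, 25 mm across, 6 mm high; origin under its centre; leave alone
- wax_ring_b: green wax ring lying on the bench, 25 mm across, 6 mm high; origin under its centre; leave alone
- wax_block: green wax block, 50 x 30 x 22 mm; origin under its centre; leave alone
- jar: closed amber glass jar with steel cap, 56 mm across, 70 mm high; origin under its centre; leave alone
- pen: black pen, 135 mm long, 10 mm thick, lying on the bench along its x axis; origin under its centre; leave alone
- hammer: small hammer, 180 mm long, lying on the bench; leave alone
- brush: bench brush, 170 mm long, lying on the bench; leave alone
There are look-alikes about, which are no part of the job. What is shaped like the part that bears pot_rim but yellow is not meant.

How it is judged:
By the outcome, as a careful person would: the job done as asked, in the order asked, and still so for the second after the job is handed in, while the arm keeps its last pose, push and grip.
It also fails if it takes over 54 s, if anything falls off the work surface, if the arm or the gripper's body presses on something with over 40 N, if the wrist force passes 120 N, or if a joint passes its speed limit or range.

### The arm

A 6-joint arm with a two-finger parallel gripper is mounted at the origin on the work surface. World frame = base frame: x ahead of the robot, y to its left, z up, the work surface at z = 0. Lengths are in m, angles in rad, forces in N, time in s.
With the tool pointing down it reaches from about 0.3 to 0.775 m from the base axis. Payload 14.6 kg.
Tool frame: the origin (TCP) lies on the front face of the gripper's body, between the roots of the fingers; the fingertips stand 97 mm ahead of it and the grasp point (between the pads) lies 78 mm ahead of it; z points along the fingers, x is the direction in which the jaws open and shut, and the axes are right-handed (so a half turn about z gives the same grasp; the last joint's range is limited). The gripper opens to 94 mm and grips with 3 to 60 N. Pads are 16 mm wide; open, the fingers measure 119 mm over their backs; the gripper's body (75 mm by 177 mm) begins 78 mm behind the grasp point.
Start: joints at [1.036, 0.3, 1.521, -0, 1.321, -0.067], TCP at [0.248, 0.491, 0.303] pointing down, gripper open.
Joint ranges: [-3.03, 3.03], [-0.79, 2.21], [0.23, 2.52], [-1.04, 4.18], [0, 3.07], [-2.55, 2.55]. Speed limits (rad/s): [2.22, 2.22, 2.57, 3.14, 3.14, 3.14].

### API

Orientations are given as [roll, pitch, yaw] about the fixed x, y, z axes, in that order (R = Rz(yaw) Ry(pitch) Rx(roll)).
In Python, from station import sensors, camera, ctrl gives the robot as it stands.
- The arm moves only by the tool move_arm, never from a script. Its argument "rows" is text: rows parted by semicolons, each of 6 numbers parted by spaces: the shift along the tool's x, y, z in mm, then the turn, a rotation vector about the tool's x, y, z in rad. In form: x y z wx wy wz; .... A call has 1 to 20 rows; each row shifts and turns the pose as measured when the row begins, along the tool's axes as they then stand; what a row does not reach is not made up. A row lasts 1/8 s, in which the tool goes at most 62.5 mm and 10.7 degrees, less where a joint would pass 70% of its speed; a pose out of reach is approached as far as the arm can. A call with a gripper value outside its range is refused whole. "grip" is the opening, from -1 (shut) to 1 (fully open), set as the call begins (left out, the last holds). The fingers move at their own pace and stop on an object; "newtons" is the grip in N (left out, the last holds). Time passes only in rows, so rows that do not move let the fingers close. It gives the time, the measured TCP pose, the force and the opening at its end, in the units of the state.
- sensors.get_obs(): the state, without advancing time (a new reading comes with each control period).
- camera(name): name is "side" or "top" or "wrist"; returns a dict with "color" (480x640x3 uint8, blue, green, red), "z_map" (480x640 float32, m along the optical axis (not along the pixel's ray), 0 where there is no reading), "mtx" (3x3 intrinsics, pixels), "position" and "attitude" of the camera in the world; the wrist camera has in their place "hand_eye" (4x4, takes a point from camera to tool coordinates, whose origin is the TCP and whose axes are the tool frame's). Camera axes: x right, y down, z forward; pixel columns grow to the right and rows downward; lengths in m; the calibration is good to about 2 mm. A picture is of the moment at which its call begins: read the wrist's pose just before it.
- ctrl.hand_in(): hands the job in, once; it reports no verdict.
The state is a dict: "time_s": time; "qpos": joint angles; "joint_vel": joint speeds; "tau": joint torques, N m; "ee_pos": TCP position; "eef_rot": TCP orientation; "force": force on the tool from outside, world axes, zero at the start; "moment": the same for the moment, N m; "grip_width": finger opening in m.
Only numpy, scipy, OpenCV 4.12 (cv2) and the standard library are available. Lean on these libraries where they do the work, as an engineer would, in place of code of your own. Each camera call takes 0.05 s, during which the arm holds its last target.

## Working session

There is one attempt and no reset: what is moved stays moved. The work goes in short steps, Python scripts to look and compute and a tool call to move; the robot and the scene stay as the last step left them, time stands still between calls to the robot, and variables do not carry over. Pictures are saved under pics/ and viewed, and the job is handed in when it is done.

Besides the shell and the picture viewer there is one more tool, called as name(argument=value, ...), one argument or row to a line, values as JSON. move_arm: Moves the arm, as the interface text tells. Its arguments: {"type":"object","properties":{"rows":{"type":"string"},"grip":{"type":"number"},"newtons":{"type":"number"}},"required":["rows"]}

```bash
mkdir -p pics; cat > h.py <<'E'
import numpy as np, cv2, json
from scipy.spatial.transform import Rotation as R
from station import sensors, camera, ctrl
E
python3 - <<'E'
from h import *
print(sensors.get_obs())
for n in ["side","top","wrist"]:
    c=camera(n); cv2.imwrite(f"pics/{n}0.png",c["color"]); np.savez(f"pics/{n}0.npz",**c)
    print(n,c["mtx"].tolist(),c.get("position"),c.get("attitude"),c.get("hand_eye"))
E
```

```text
{'time_s': 0.0, 'qpos': array([ 1.03637784e+00,  3.00472800e-01,  1.52157278e+00,  1.52719592e-05,
        1.32069581e+00, -6.65759556e-02]), 'joint_vel': array([ 1.54249856e-03,  9.73476418e-04,  7.62518701e-05, -1.04686463e-03,
        7.80012287e-04, -4.72039105e-05]), 'tau': array([-5.38113436e-04, -5.31809449e+01, -3.52719498e+01,  7.06688385e-02,
        2.44615262e-02, -1.13250030e-04]), 'ee_pos': array([0.24794242, 0.49077783, 0.30208884]), 'eef_rot': array([-3.14150147e+00,  1.14520424e-03,  1.10295006e+00]), 'force': array([0.05087359, 0.12198132, 0.03193693]), 'moment': array([-0.01032862,  0.01077154,  0.01234135]), 'grip_width': 0.09379953141863295}
side [[540.8763580251727, 0.0, 325.05961954220686], [0.0, 540.8763580251727, 235.12794770209743], [0.0, 0.0, 1.0]] [ 0.29990324 -1.15772499  0.81904689] [-2.10067208 -0.02461688 -0.15033414] None
top [[447.78875928656186, 0.0, 314.1487919688727], [0.0, 447.78875928656186, 235.45742897765376], [0.0, 0.0, 1.0]] [0.26243406 0.00946954 1.17454895] [-2.91501659e+00  8.72783379e-04 -1.53107730e+00] None
wrist [[348.78703843227635, 0.0, 314.8635774062761], [0.0, 348.78703843227635, 244.83035565870907], [0.0, 0.0, 1.0]] None None [[ 9.99999573e-01  8.88603069e-04  2.54583714e-04 -7.36639663e-04]
 [-9.23416142e-04  9.72746149e-01  2.31870820e-01 -6.62357873e-02]
 [-4.16042049e-05 -2.31870956e-01  9.72746554e-01 -8.19523405e-02]
 [ 0.00000000e+00  0.00000000e+00  0.00000000e+00  1.00000000e+00]]
```

View pics/top0.png

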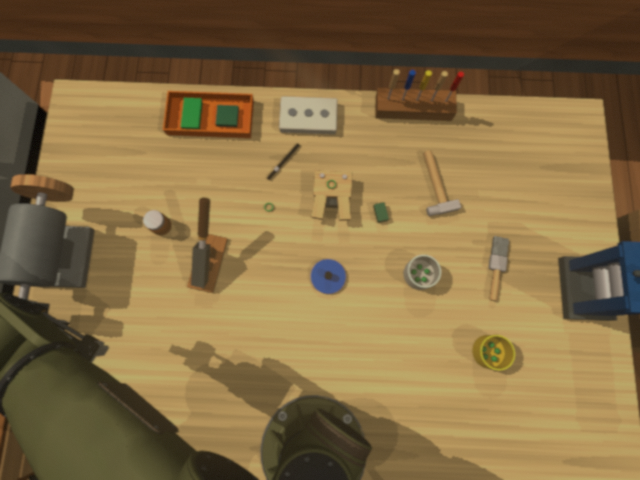

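View pics/side0.png

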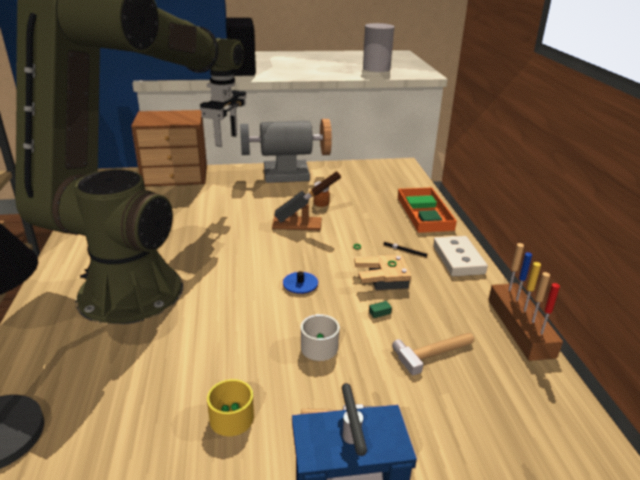

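View pics/wrist0.png

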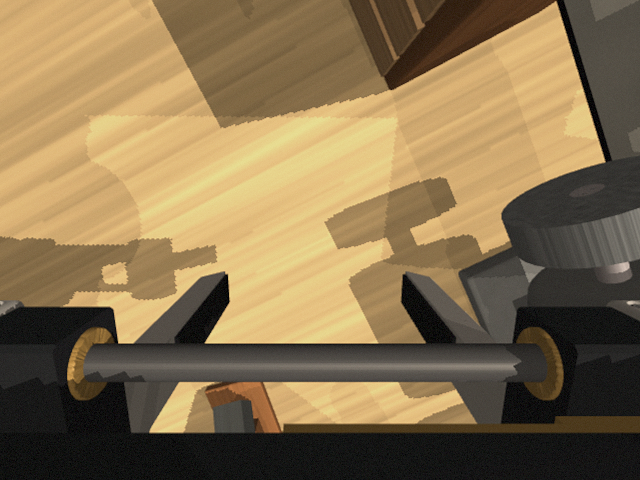

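Top view: the blue lid is at (329,277), the white pot at (423,272), the pin at (333,195), and the holder at (207,260) with its handle at (204,215). There are two pot candidates, white at (423,272) and yellow at (495,351). The white one is meant, because the task rules out yellow. I'll confirm that in a crop and then measure.

```bash
cat >> h.py <<'E'
def pose(c):
    T=np.eye(4)
    if c.get("hand_eye") is not None and np.ndim(c["hand_eye"])==2:
        o=c["_obs"]; T[:3,:3]=R.from_euler("xyz",o["eef_rot"]).as_matrix(); T[:3,3]=o["ee_pos"]; return T@c["hand_eye"]
    T[:3,:3]=R.from_euler("xyz",c["attitude"]).as_matrix(); T[:3,3]=c["position"]; return T
def wcam():
    o=sensors.get_obs(); c=camera("wrist"); c["_obs"]=o; return c
def rays(c,uv):
    uv=np.atleast_2d(uv).astype(float); T=pose(c)
    d=np.c_[uv,np.ones(len(uv))]@np.linalg.inv(c["mtx"]).T@T[:3,:3].T
    return T[:3,3],d
def onplane(c,uv,z):
    p,d=rays(c,uv); return p+d*((z-p[2])/d[:,2])[:,None]
def cloud(c):
    v,u=np.mgrid[:480,:640]; p,d=rays(c,np.c_[u.ravel(),v.ravel()])
    return (p+d*c["z_map"].reshape(-1,1)).reshape(480,640,3)
def load(n): return dict(np.load(f"pics/{n}.npz"))
E
python3 - <<'E'
from h import *
c=load("top0"); im=c["color"]
cr=cv2.resize(im[160:390,150:540],None,fx=2,fy=2,interpolation=cv2.INTER_CUBIC); cv2.imwrite("pics/crop0.png",cr)
P=cloud(c)
for u,v in [(329,290),(423,290),(333,180),(320,210),(204,210),(201,235),(201,260),(260,330),(600,420),(208,280)]: print((u,v),P[v,u].round(3),im[v,u])
E
```

```text
(329, 290) [ 0.387 -0.023  0.011] [131  87  70]
(423, 290) [ 0.398 -0.269  0.002] [ 64 100 120]
(333, 180) [ 0.673 -0.023  0.054] [ 73 135 131]
(320, 210) [0.593 0.008 0.041] [ 95 157 188]
(204, 210) [0.544 0.278 0.173] [30 54 74]
(201, 235) [0.494 0.291 0.129] [34 57 80]
(201, 260) [0.439 0.294 0.094] [57 72 79]
(260, 330) [0.279 0.15  0.004] [101 163 188]
(600, 420) [ 0.096 -0.698  0.002] [ 88 142 174]
(208, 280) [0.399 0.29  0.022] [40 65 86]
```

View pics/crop0.png

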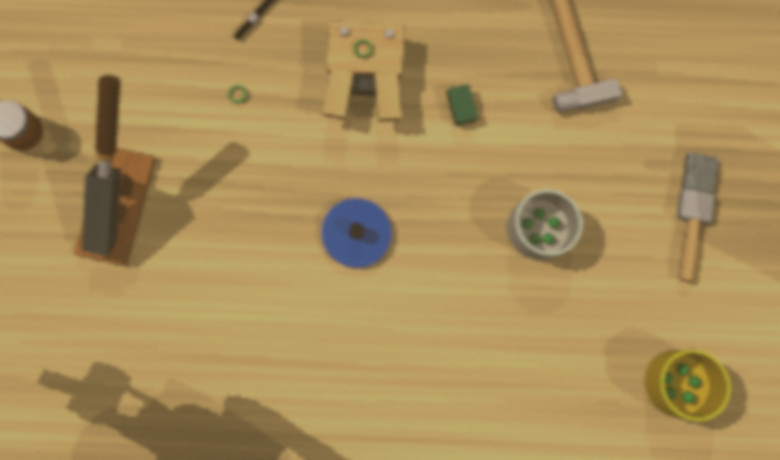

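The crop confirms the white pot at crop (547,224), the yellow look-alike at (690,385) and one blue lid at (357,233). Next I'll measure positions.

```bash
python3 - <<'E'
from h import *
for n in ["top0","side0"]:
    c=load(n); im=c["color"]; hsv=cv2.cvtColor(im,cv2.COLOR_BGR2HSV); P=cloud(c)
    roi=np.zeros((480,640),bool); xy=P[...,:2]
    near=lambda x,y,r:(np.hypot(P[...,0]-x,P[...,1]-y)<r)
    # lid
    m=((hsv[...,0]>105)&(hsv[...,0]<130)&(hsv[...,1]>90)&near(.42,-.03,.1)&(P[...,2]<.05)).astype(np.uint8)
    k=max(cv2.findContours(m,0,1)[0],key=cv2.contourArea)
    w=onplane(c,k[:,0],.010); (x,y),r=cv2.minEnclosingCircle(w[:,:2].astype(np.float32))
    A=np.c_[2*w[:,:2],np.ones(len(w))]; s=np.linalg.lstsq(A,(w[:,:2]**2).sum(1),rcond=None)[0]
    print(n,"lid mec",x,y,r,"fit",s[:2],np.sqrt(s[2]+s[0]**2+s[1]**2))
    # pot top: points z>0.05 near
    q=near(.43,-.235,.08)&(P[...,2]>.052)&(P[...,2]<.075)
    w=P[q]; (x,y),r=cv2.minEnclosingCircle(w[:,:2].astype(np.float32)); print("pot",len(w),x,y,r,np.median(w[:,2]))
    A=np.c_[2*w[:,:2],np.ones(len(w))]; s=np.linalg.lstsq(A,(w[:,:2]**2).sum(1),rcond=None)[0]
    print(" fit",s[:2],np.sqrt(s[2]+s[0]**2+s[1]**2))
    # pin
    q=near(.62,-.025,.11)&(P[...,2]>.040)&(P[...,2]<.050)
    w=P[q]; print("pin",len(w),w.min(0),w.max(0),cv2.minAreaRect(w[:,:2].astype(np.float32)))
    # handle
    q=near(.52,.285,.1)&(P[...,2]>.105)&(hsv[...,2]<110)
    w=P[q]; cc=w.mean(0); _,S,V=np.linalg.svd(w-cc); 
    d=V[0]*np.sign(V[0][2]); t=(w-cc)@d
    print("handle",len(w),cc,d,np.degrees(np.arcsin(d[2])),np.degrees(np.arctan2(d[1],d[0])),"end",cc+d*np.percentile(t,99),"start",cc+d*np.percentile(t,1))
E
```

```text
top0 lid mec 0.42362695932388306 -0.018977699801325798 0.042844563722610474 fit [ 0.42343719 -0.01897098] 0.041629430323288884
pot 205 0.43995562195777893 -0.258910596370697 0.04228508472442627 0.05982349460009084
 fit [ 0.43939375 -0.2585228 ] 0.0397245078854511
pin 1318 [ 0.56731195 -0.07207152  0.04002866] [0.70256446 0.02893586 0.04996926] ((0.6347478032112122, -0.022229865193367004), (0.1001199334859848, 0.13382215797901154), 88.72643280029297)
handle 448 [0.51837859 0.28436564 0.14724034] [ 0.80305879 -0.14921671  0.57691504] 35.2338539446275 -10.526110112970267 end [0.56579939 0.27555436 0.1813073 ] start [0.45630129 0.29590025 0.10264419]
side0 lid mec 0.42631328105926514 -0.024659758433699608 0.045904114842414856 fit [ 0.42651306 -0.02625754] 0.04035227431159197
pot 328 0.4442826211452484 -0.2640621066093445 0.044767480343580246 0.057672578814600584
 fit [ 0.44310116 -0.26449262] 0.039775372137105657
pin 960 [ 0.57291377 -0.07954145  0.04012698] [0.70556209 0.02705015 0.0498918 ] ((0.6391089558601379, -0.026660121977329254), (0.10568762570619583, 0.13269734382629395), 89.17456817626953)
handle 274 [0.52819325 0.27347791 0.14214549] [ 0.77783054 -0.18003138  0.60213649] 37.023066098557884 -13.031818902477347 end [0.57101595 0.26356646 0.17529552] start [0.46930852 0.28710697 0.09656146]
```

```bash
cat >> h.py <<'E'
from scipy.spatial.transform import Slerp
def plan(pos,rpy,n):
    o=sensors.get_obs(); r0=R.from_euler("xyz",o["eef_rot"]); r1=rpy if isinstance(rpy,R) else R.from_euler("xyz",rpy)
    s=Slerp([0,1],R.concatenate([r0,r1])); t=np.linspace(0,1,n+1); rs=s(t); ps=o["ee_pos"]+t[:,None]*(np.array(pos)-o["ee_pos"])
    L=[]
    for i in range(n):
        d=rs[i].inv().apply(ps[i+1]-ps[i])*1000; w=(rs[i].inv()*rs[i+1]).as_rotvec()
        L.append(" ".join(f"{x:.1f}" for x in d)+" "+" ".join(f"{x:.3f}" for x in w))
    print("; ".join(L)); print("joint1",o["qpos"].round(2))
E
python3 - <<'E'
from h import *
plan([.40,-.045,.27],[np.pi,0,0],12)
E
```

```text
-34.1 31.4 2.7 0.000 0.000 0.092; -31.1 34.4 2.7 0.000 0.000 0.092; -27.8 37.2 2.7 0.000 0.000 0.092; -24.3 39.5 2.7 0.000 0.000 0.092; -20.6 41.6 2.7 0.000 0.000 0.092; -16.6 43.3 2.7 0.000 0.000 0.092; -12.6 44.7 2.7 0.000 0.000 0.092; -8.5 45.6 2.7 0.000 0.000 0.092; -4.2 46.2 2.7 0.000 0.000 0.092; 0.0 46.4 2.7 0.000 0.000 0.092; 4.3 46.2 2.7 0.000 0.000 0.092; 8.5 45.6 2.7 0.000 0.000 0.092
joint1 [ 1.04  0.3   1.52 -0.    1.32 -0.07]
```

move_arm(
  rows="-34 31 3 0 0 0.092; -31 34 3 0 0 0.092; -28 37 3 0 0 0.092; -24 40 3 0 0 0.092; -21 42 3 0 0 0.092; -17 43 3 0 0 0.092; -13 45 3 0 0 0.092; -8 46 3 0 0 0.092; -4 46 3 0 0 0.092; 0 46 3 0 0 0.092; 4 46 3 0 0 0.092; 8 46 3 0 0 0.092; 0 0 0 0 0 0",
  grip=1,
)

```text
time_s: 1.78
ee_pos: [0.3923, -0.0649, 0.2645]
eef_rot: [3.14, 0.0, -0.037]
force: [-0.9, 0.5, -0.3]
grip_width: 0.0942
```

```bash
python3 - <<'E'
from h import *
o=sensors.get_obs(); print(o["ee_pos"],o["eef_rot"],o["qpos"],o["joint_vel"].max())
c=wcam(); cv2.imwrite("pics/w1.png",c["color"]); import pickle; pickle.dump(c,open("pics/w1.pkl","wb"))
P=cloud(c);hsv=cv2.cvtColor(c["color"],cv2.COLOR_BGR2HSV)
m=((hsv[...,0]>105)&(hsv[...,0]<130)&(hsv[...,1]>90)&(P[...,2]<.05)).astype(np.uint8)
k=max(cv2.findContours(m,0,1)[0],key=cv2.contourArea); print(cv2.boundingRect(k))
w=onplane(c,k[:,0],.011); print(cv2.minEnclosingCircle(w[:,:2].astype(np.float32)))
A=np.c_[2*w[:,:2],np.ones(len(w))]; s=np.linalg.lstsq(A,(w[:,:2]**2).sum(1),rcond=None)[0]; print(s[:2],np.sqrt(s[2]+s[0]**2+s[1]**2))
q=(P[...,2]>.03)&(P[...,2]<.045)&(np.hypot(P[...,0]-s[0],P[...,1]-s[1])<.03); print("knob",P[q].mean(0),np.median(P[q],0),P[q].min(0),P[q].max(0))
E
```

```text
[ 0.39228069 -0.06485193  0.2644706 ] [ 3.13962061e+00  2.31788939e-04 -3.68347092e-02] [-0.25515461 -0.00632226  1.96592193 -0.00213495  1.18179294 -0.21751061] 0.037072814990965056
(301, 135, 95, 97)
((0.4256170392036438, -0.021666789427399635), 0.04556591436266899)
[ 0.42566257 -0.02166715] 0.04493615478716061
knob [ 0.42502086 -0.02106217  0.03760782] [ 0.42489987 -0.02105041  0.0377738 ] [ 0.41534846 -0.03096489  0.03029519] [ 0.43463539 -0.01173861  0.03970446]
```

View pics/w1.png

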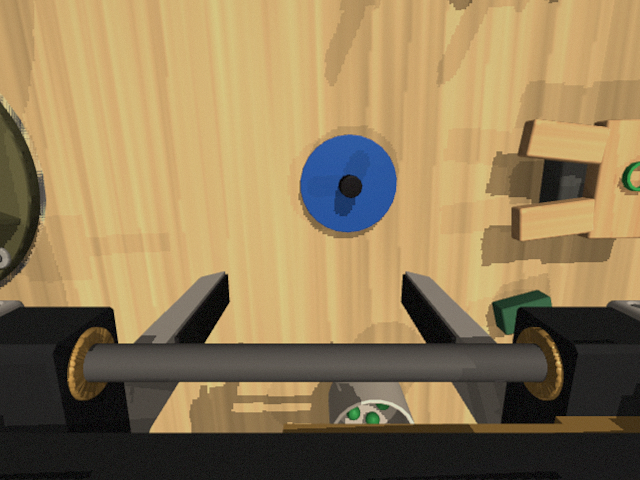

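The wrist view shows the lid at (348,184) with its knob at (350,186). They agree at about (0.4252, -0.0213), with radius 45.6 mm and knob top at 38 mm, as specified. I'll go above it.

```bash
python3 - <<'E'
from h import *
plan([.4252,-.0213,.16],[np.pi,0,-0.037],4)
E
```

```text
7.9 -10.9 26.1 0.000 0.000 0.001; 7.9 -10.9 26.1 0.000 0.000 0.001; 7.9 -10.9 26.1 0.000 0.000 0.001; 7.9 -10.9 26.1 0.000 0.000 0.001
joint1 [-0.25 -0.01  1.97 -0.    1.18 -0.22]
```

move_arm(
  rows="8 -11 26 0 0 0; 8 -11 26 0 0 0; 8 -11 26 0 0 0; 8 -11 26 0 0 0; 0 0 0 0 0 0; 0 0 0 0 0 0",
)

```text
time_s: 2.58
ee_pos: [0.4255, -0.0147, 0.1595]
eef_rot: [3.14, -0.002, -0.024]
force: [0.4, -0.4, -0.2]
grip_width: 0.0939
```

```bash
python3 - <<'E'
from h import *
plan([.4252,-.0213,.1125],[np.pi,0,-0.037],4)
E
```

```text
-0.1 1.6 11.7 0.000 -0.000 0.003; -0.0 1.6 11.7 0.000 -0.000 0.003; -0.0 1.6 11.7 0.000 -0.000 0.003; -0.0 1.7 11.7 0.000 -0.000 0.003
joint1 [-0.12  0.22  2.   -0.    0.92 -0.09]
```

move_arm(
  rows="0 4 8 0 0 0; 0 2 10 0 0 0; 0 0 10 0 0 0; 0 0 8 0 0 0; 0 0 0 0 0 0; 0 0 0 0 0 0",
)

```text
time_s: 3.32
ee_pos: [0.4255, -0.0218, 0.1226]
eef_rot: [3.14, -0.004, -0.025]
force: [-0.0, 0.3, -0.0]
grip_width: 0.0944
```

```bash
python3 - <<'E'
from h import *
plan([.4252,-.0213,.1125],[np.pi,0,-0.025],2)
E
```

```text
-0.2 -0.3 5.1 0.001 -0.002 0.000; -0.2 -0.3 5.1 0.001 -0.002 0.000
joint1 [-0.14  0.29  2.02 -0.    0.83 -0.11]
```

move_arm(
  rows="0 0 5 0.001 -0.002 0; 0 0 5 0.001 -0.002 0; 0 0 2 0 0 0; 0 0 0 0 0 0",
)

```text
time_s: 3.82
ee_pos: [0.4257, -0.0218, 0.11]
eef_rot: [-3.142, -0.0, -0.024]
force: [0.2, -0.2, 0.4]
grip_width: 0.0938
```

move_arm(
  rows="0 0 0 0 0 0; 0 0 0 0 0 0; 0 0 0 0 0 0; 0 0 0 0 0 0; 0 0 0 0 0 0; 0 0 0 0 0 0",
  grip=-1,
  newtons=25,
)

```text
time_s: 4.58
ee_pos: [0.4258, -0.0218, 0.1104]
eef_rot: [3.142, -0.001, -0.024]
force: [1.0, 0.3, 0.3]
grip_width: 0.0376
```

```bash
python3 - <<'E'
from h import *
o=sensors.get_obs(); print(o["ee_pos"],o["eef_rot"],o["grip_width"],o["force"],o["moment"])
E
```

```text
[ 0.42581652 -0.02179765  0.11038411] [ 3.14155787e+00 -1.12552526e-03 -2.44420440e-02] 0.03757430549875247 [0.96686511 0.29228758 0.27259087] [-0.04914306  0.12708579 -0.04144113]
```

move_arm(
  rows="0 0 0 0 0 0; 0 0 0 0 0 0; 0 0 0 0 0 0; 0 0 0 0 0 0; 0 0 0 0 0 0",
)

```text
time_s: 5.2
ee_pos: [0.4258, -0.0218, 0.1104]
eef_rot: [3.142, -0.001, -0.024]
force: [0.5, 0.7, -0.1]
grip_width: 0.0196
```

move_arm(
  rows="0 0 -10 0 0 0; 0 0 -20 0 0 0; 0 0 -25 0 0 0; 0 0 -25 0 0 0; 0 0 -20 0 0 0; 0 0 -5 0 0 0; 0 0 0 0 0 0",
)

```text
time_s: 6.08
ee_pos: [0.4251, -0.0217, 0.2211]
eef_rot: [3.142, -0.001, -0.024]
force: [-0.0, 0.3, -0.9]
grip_width: 0.0198
```

```bash
python3 - <<'E'
from h import *
import pickle
o=sensors.get_obs(); print(o["ee_pos"],o["eef_rot"],o["grip_width"],o["force"],o["moment"])
c=wcam(); cv2.imwrite("pics/w2.png",c["color"]); pickle.dump(c,open("pics/w2.pkl","wb"))
P=cloud(c)
E
```

```text
[ 0.42513719 -0.02170566  0.22110328] [ 3.14154251e+00 -1.45964672e-03 -2.44383069e-02] 0.01981818449329179 [-0.01212536  0.25931675 -0.85883249] [-0.11833932  0.05357131  0.00215502]
```

View pics/w2.png

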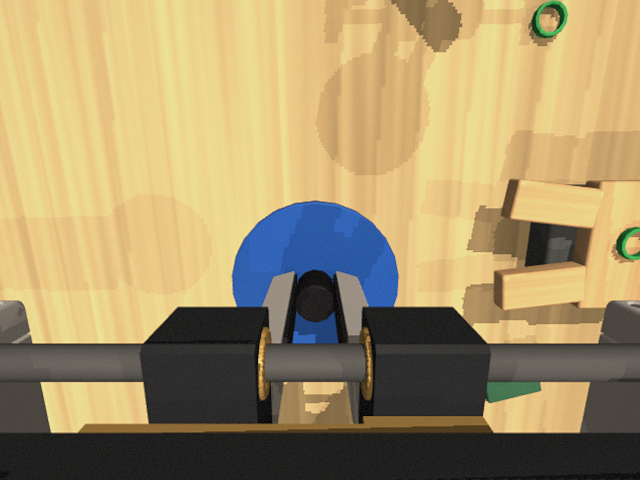

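The lid is held centrally between the jaws, with the knob at (316,300) and the disc centre at about (316,283). I'll fly past the pot so the wrist camera sees it clear of the lid.

```bash
python3 - <<'E'
from h import *
import pickle
c=pickle.load(open("pics/w2.pkl","rb")); o=c["_obs"]
P=cloud(c); T=R.from_euler("xyz",o["eef_rot"]); Q=T.inv().apply((P-o["ee_pos"]).reshape(-1,3)).reshape(P.shape)
hsv=cv2.cvtColor(c["color"],cv2.COLOR_BGR2HSV)
m=(hsv[...,0]>105)&(hsv[...,0]<130)&(hsv[...,1]>90)&(Q[...,2]<.13)
w=Q[m]; A=np.c_[w[:,:2],np.ones(len(w))]; print("disc plane z=ax+by+c (tool)",np.linalg.lstsq(A,w[:,2],rcond=None)[0],len(w))
k=max(cv2.findContours(m[:290].astype(np.uint8),0,1)[0],key=cv2.contourArea)[:,0]; k=k[k[:,1]<270]
e=np.array([Q[v,u] for u,v in k]); 
# rim arc by rays on disc-top plane z tool = 0.0978
o_,d=rays(c,k); p0=T.inv().apply(o_-o["ee_pos"]); dd=T.inv().apply(d); zt=np.median(w[:,2]); e=p0+dd*((zt-p0[2])/dd[:,2])[:,None]
A=np.c_[2*e[:,:2],np.ones(len(e))]; s=np.linalg.lstsq(A,(e[:,:2]**2).sum(1),rcond=None)[0]; print("disc centre tool",s[:2],np.sqrt(s[2]+s[0]**2+s[1]**2),zt)
q=(Q[...,2]<.078)&(Q[...,2]>.065)&(hsv[...,2]<60)&(abs(Q[...,0])<.0095); print("knobtop",Q[q].mean(0),q.sum())
plan([.44,-.36,.24],[np.pi,0,-.024],9)
E
```

```text
disc plane z=ax+by+c (tool) [0.00083665 0.17008294 0.09840349] 12685
disc centre tool [ 0.00021102 -0.00180034] 0.044090420257944254 0.09846996255486178
knobtop [ 2.31295856e-05 -1.61309245e-03  7.28864926e-02] 1301
2.6 37.5 -2.1 -0.000 -0.000 -0.000; 2.6 37.5 -2.1 -0.000 -0.000 -0.000; 2.6 37.5 -2.1 -0.000 -0.000 -0.000; 2.6 37.5 -2.1 -0.000 -0.000 -0.000; 2.6 37.5 -2.1 -0.000 -0.000 -0.000; 2.6 37.5 -2.1 -0.000 -0.000 -0.000; 2.6 37.5 -2.1 -0.000 -0.000 -0.000; 2.6 37.5 -2.1 -0.000 -0.000 -0.000; 2.6 37.5 -2.1 -0.000 -0.000 -0.000
joint1 [-0.14  0.12  1.95  0.    1.08 -0.11]
```

```bash
python3 - <<'E'
from h import *
import pickle
c=pickle.load(open("pics/w2.pkl","rb")); o=c["_obs"]
P=cloud(c); T=R.from_euler("xyz",o["eef_rot"]); Q=T.inv().apply((P-o["ee_pos"]).reshape(-1,3)).reshape(P.shape)
for v in range(205,300,12):
  print(v,[Q[v,u].round(4).tolist() for u in (250,280,316,350,380)])
for v,u in [(285,316),(300,316),(315,316),(300,305),(300,327)]: print(v,u,Q[v,u].round(4),c["color"][v,u])
E
```

```text
205 [[-0.0559, -0.0294, 0.2202], [-0.0301, -0.0292, 0.2216], [0.0008, -0.0442, 0.0976], [0.0309, -0.0293, 0.2215], [0.057, -0.0293, 0.2216]]
217 [[-0.0566, -0.0187, 0.2212], [-0.018, -0.0378, 0.0986], [0.0008, -0.0379, 0.0976], [0.0186, -0.0377, 0.0989], [0.0575, -0.0188, 0.2214]]
229 [[-0.057, -0.008, 0.2212], [-0.0182, -0.0314, 0.0985], [0.0008, -0.0314, 0.0988], [0.0186, -0.0315, 0.098], [0.0579, -0.0081, 0.2214]]
241 [[-0.0341, -0.0251, 0.0978], [-0.0184, -0.0247, 0.0996], [0.0008, -0.0251, 0.0979], [0.0189, -0.0248, 0.0994], [0.035, -0.0247, 0.0997]]
253 [[-0.0345, -0.0184, 0.0984], [-0.0184, -0.0185, 0.0979], [0.0008, -0.0183, 0.0989], [0.019, -0.0183, 0.0988], [0.0351, -0.0184, 0.0987]]
265 [[-0.0349, -0.0115, 0.0991], [-0.0186, -0.0116, 0.0988], [0.0008, -0.0123, 0.0965], [0.0191, -0.0119, 0.0979], [0.0354, -0.0117, 0.0986]]
277 [[-0.035, -0.0049, 0.0984], [-0.0175, -0.0088, 0.0868], [0.0008, -0.0099, 0.0837], [0.0181, -0.0087, 0.0872], [0.0356, -0.0049, 0.0985]]
289 [[-0.0351, 0.0016, 0.0974], [-0.0158, -0.0091, 0.0689], [0.0007, -0.0075, 0.0731], [0.0165, -0.0086, 0.0704], [0.0359, 0.0019, 0.0983]]
285 316 [ 0.0007 -0.0097  0.0726] [27 28 29]
300 316 [ 0.0007 -0.0021  0.0728] [32 33 34]
315 316 [0.0007 0.0056 0.0729] [34 34 39]
300 305 [-0.0045 -0.0021  0.0729] [29 30 33]
300 327 [ 0.006 -0.002  0.073] [30 28 33]
```

The disc depth is constant at 98.3 mm, so the lid is level. The earlier slope came from stray mask pixels. The lid axis is at about (0.1, -1.8) mm in the tool frame. Next I'll move beyond the pot.

move_arm(
  rows="3 25 -2 0 0 0; 3 35 -2 0 0 0; 3 38 -2 0 0 0; 3 38 -2 0 0 0; 3 38 -2 0 0 0; 3 38 -2 0 0 0; 2 38 -2 0 0 0; 2 35 -2 0 0 0; 2 25 -2 0 0 0; 0 10 0 0 0 0; 0 0 0 0 0 0; 0 0 0 0 0 0",
)

```text
time_s: 7.62
ee_pos: [0.4395, -0.3501, 0.2272]
eef_rot: [-3.132, 0.014, -0.022]
force: [1.0, 0.6, -1.5]
grip_width: 0.0195
```

```bash
python3 - <<'E'
from h import *
import pickle
o=sensors.get_obs(); print(o["ee_pos"],o["eef_rot"],o["qpos"])
c=wcam(); cv2.imwrite("pics/w3.png",c["color"]); pickle.dump(c,open("pics/w3.pkl","wb"))
P=cloud(c)
q=(np.hypot(P[...,0]-.441,P[...,1]+.26)<.06)&(P[...,2]>.054)&(P[...,2]<.068)
w=P[q]; print(q.sum(),np.median(w[:,2]),w.min(0),w.max(0)); print(cv2.minEnclosingCircle(w[:,:2].astype(np.float32)))
E
```

```text
[ 0.43945057 -0.35010084  0.22717821] [-3.13222834  0.01399083 -0.02247839] [-0.73725048  0.40380868  1.5638542  -0.00225855  1.19063484 -0.71385098]
2582 0.05952433449549446 [ 0.39971515 -0.30313955  0.05400599] [ 0.48327642 -0.21963183  0.06259488]
((0.44147732853889465, -0.261300653219223), 0.042030975222587585)
```

View pics/w3.png

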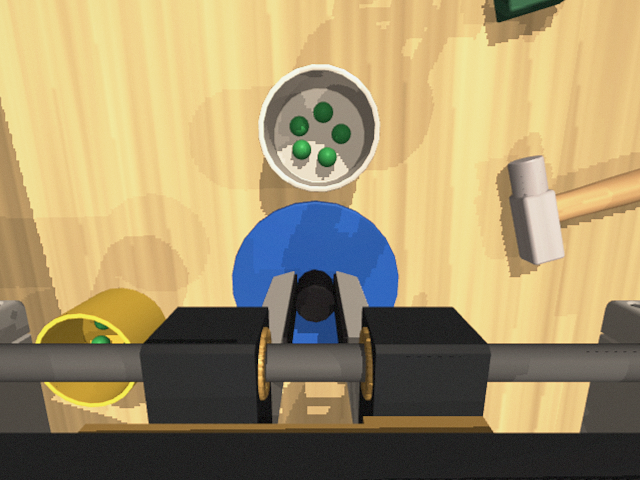

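The wrist view shows the white pot at (319,128), clear of the lid. Its centre is (0.4415, -0.2613), radius 42.0 mm and rim at 59.5 mm, all as specified. The yellow pot stays aside at bottom left. I'll move over the white pot, level.

```bash
python3 - <<'E'
from h import *
plan([.4417,-.2624,.200],[np.pi,0,-.022],5)
E
```

```text
0.1 -17.5 5.6 -0.002 0.003 -0.000; 0.1 -17.5 5.6 -0.002 0.003 -0.000; 0.1 -17.5 5.5 -0.002 0.003 -0.000; 0.1 -17.5 5.5 -0.002 0.003 -0.000; 0.1 -17.5 5.5 -0.002 0.003 -0.000
joint1 [-0.74  0.4   1.56 -0.    1.19 -0.71]
```

move_arm(
  rows="0 -15 3 -0.002 0.003 0; 0 -20 4 -0.002 0.003 0; 0 -20 5 -0.002 0.003 0; 0 -18 5 -0.002 0.003 0; 0 -10 4 -0.002 0.003 0; 0 0 2 0 0 0; 0 0 0 0 0 0",
)

```text
time_s: 8.55
ee_pos: [0.4413, -0.259, 0.2038]
eef_rot: [3.14, -0.003, -0.019]
force: [-0.2, 0.2, -0.3]
grip_width: 0.0197
```

```bash
python3 - <<'E'
from h import *
plan([.4417,-.2624,.178],[np.pi,0,-.022],3)
print(sensors.get_obs()["eef_rot"])
E
```

```text
0.1 1.1 8.6 0.000 -0.001 0.001; 0.1 1.1 8.6 0.000 -0.001 0.001; 0.1 1.1 8.6 0.000 -0.001 0.001
joint1 [-0.6   0.32  1.74  0.    1.08 -0.58]
[ 3.14011228e+00 -2.89936938e-03 -1.91055285e-02]
```

move_arm(
  rows="0 2 8 0.001 -0.002 0; 0 1 8 0 -0.001 0; 0 0 6 0 0 0; 0 0 0 0 0 0; 0 0 0 0 0 0",
)

```text
time_s: 9.18
ee_pos: [0.4411, -0.2634, 0.1798]
eef_rot: [3.141, 0.001, -0.021]
force: [0.6, -0.8, -0.8]
grip_width: 0.0194
```

```bash
python3 - <<'E'
from h import *
plan([.4417,-.2624,.166],[np.pi,0,-.022],3)
print(sensors.get_obs()["eef_rot"])
c=camera("side"); cv2.imwrite("pics/s4.png",cv2.resize(c["color"][270:390,250:400],None,fx=4,fy=4))
E
```

```text
0.2 -0.3 4.6 0.000 0.000 0.000; 0.2 -0.3 4.6 0.000 0.000 0.000; 0.2 -0.3 4.6 0.000 0.000 0.000
joint1 [-0.61  0.36  1.75 -0.    1.03 -0.59]
[ 3.14140829e+00  8.16430278e-04 -2.08046608e-02]
```

View pics/s4.png

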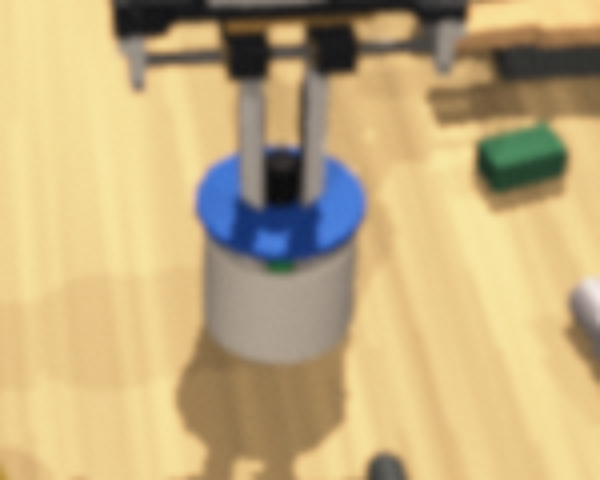

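In the side view the lid sits centred over the pot: disc columns 196–366, pot 205–355. I'll lower it gently.

move_arm(
  rows="0.2 -0.5 4 0 0 0; 0.2 -0.3 4 0 0 0; 0 0 3 0 0 0; 0 0 0 0 0 0",
)

```text
time_s: 9.72
ee_pos: [0.4416, -0.2625, 0.1683]
eef_rot: [3.141, 0.0, -0.021]
force: [-0.5, 0.2, -1.6]
grip_width: 0.0193
```

move_arm(
  rows="0 0 2 0 0 0; 0 0 1.5 0 0 0; 0 0 1 0 0 0; 0 0 0 0 0 0",
)

```text
time_s: 10.22
ee_pos: [0.4417, -0.2626, 0.1645]
eef_rot: [3.141, -0.0, -0.021]
force: [0.6, -0.0, -0.7]
grip_width: 0.0197
```

move_arm(
  rows="0 0 1 0 0 0; 0 0 1 0 0 0; 0 0 0 0 0 0",
)

```text
time_s: 10.6
ee_pos: [0.4418, -0.2627, 0.1645]
eef_rot: [3.14, -0.001, -0.02]
force: [-0.3, -0.3, -0.5]
grip_width: 0.0196
```

TCP z has stopped at 0.1645, against 0.1643 expected for seated. Releasing.

move_arm(
  rows="0 0 0 0 0 0; 0 0 0 0 0 0; 0 0 0 0 0 0; 0 0 0 0 0 0; 0 0 0 0 0 0; 0 0 0 0 0 0",
  grip=0.2,
)

```text
time_s: 11.35
ee_pos: [0.4419, -0.2628, 0.1641]
eef_rot: [3.14, -0.001, -0.02]
force: [-0.3, -0.9, -0.0]
grip_width: 0.0565
```

move_arm(
  rows="0 0 -10 0 0 0; 0 0 -25 0 0 0; 0 0 -35 0 0 0; 0 20 -30 0 0 0; 0 30 -20 0 0 0; 0 20 0 0 0 0; 0 0 0 0 0 0",
  grip=0.2,
)

```text
time_s: 12.22
ee_pos: [0.44, -0.334, 0.2908]
eef_rot: [3.139, -0.002, -0.02]
force: [-0.4, 0.1, -0.1]
grip_width: 0.056
```

```bash
python3 - <<'E'
from h import *
import pickle
o=sensors.get_obs(); print(o["ee_pos"],o["eef_rot"],o["qpos"],o["grip_width"])
c=wcam(); pickle.dump(c,open("pics/w5.pkl","wb"))
s=camera("side")
cv2.imwrite("pics/w5.png",np.hstack([c["color"][:300,100:540],cv2.resize(s["color"][280:380,260:380],(360,300))]))
P=cloud(c);hsv=cv2.cvtColor(c["color"],cv2.COLOR_BGR2HSV)
m=((hsv[...,0]>105)&(hsv[...,0]<130)&(hsv[...,1]>90)&(P[...,2]<.09)&(P[...,2]>.05)).astype(np.uint8)
w=P[m>0]; A=np.c_[w[:,:2]-w[:,:2].mean(0),np.ones(len(w))]
x=np.linalg.lstsq(A,w[:,2],rcond=None)[0]; print("lid plane",x,len(w))
k=max(cv2.findContours(m,0,1)[0],key=cv2.contourArea)
print(cv2.minEnclosingCircle(onplane(c,k[:,0],.066)[:,:2].astype(np.float32)))
E
```

```text
[ 0.44002996 -0.33395165  0.29079387] [ 3.13915252e+00 -1.71065346e-03 -1.98887374e-02] [-7.15251190e-01  3.13841819e-01  1.53093278e+00 -8.08419929e-04
  1.29394136e+00 -6.95140517e-01] 0.05596671247980931
lid plane [ 6.02961551e-04 -2.59273388e-05  6.58571453e-02] 8622
((0.44210919737815857, -0.2628779113292694), 0.045398544520139694)
```

View pics/w5.png

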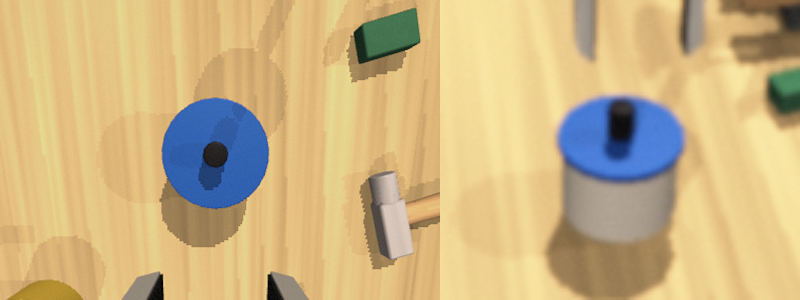

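The lid is level (slope below 0.001), its top is at 65.9 mm against 66 nominal, and it is centred at (0.442, -0.263). So it is seated and released. Next the mandrel: I'll move to a tilted stand-off over the handle.

```bash
cat >> h.py <<'E'
def grot(psi,tilt):
    # tool x horizontal left, z tilted forward from down by tilt in azimuth psi
    z=np.array([np.sin(tilt)*np.cos(psi),np.sin(tilt)*np.sin(psi),-np.cos(tilt)]); x=np.array([-np.sin(psi),np.cos(psi),0])
    return R.from_matrix(np.c_[x,np.cross(z,x),z])
E
python3 - <<'E'
from h import *
plan([.37,.29,.34],grot(np.radians(-11.5),0.3),18)
E
```

```text
-4.5 -34.5 -2.8 -0.014 0.012 -0.077; -1.9 -34.7 -3.3 -0.014 0.012 -0.077; 0.8 -34.7 -3.8 -0.014 0.012 -0.077; 3.5 -34.5 -4.3 -0.014 0.012 -0.077; 6.2 -34.1 -4.7 -0.014 0.012 -0.077; 8.9 -33.4 -5.1 -0.014 0.012 -0.077; 11.4 -32.6 -5.4 -0.014 0.012 -0.077; 14.0 -31.5 -5.7 -0.014 0.012 -0.077; 16.4 -30.3 -5.9 -0.014 0.012 -0.077; 18.7 -28.8 -6.1 -0.014 0.012 -0.077; 20.9 -27.2 -6.3 -0.014 0.012 -0.077; 23.0 -25.5 -6.4 -0.014 0.012 -0.077; 25.0 -23.5 -6.5 -0.014 0.012 -0.077; 26.8 -21.5 -6.5 -0.014 0.012 -0.077; 28.4 -19.3 -6.4 -0.014 0.012 -0.077; 29.9 -17.0 -6.3 -0.014 0.012 -0.077; 31.2 -14.5 -6.2 -0.014 0.012 -0.077; 32.2 -12.0 -6.0 -0.014 0.012 -0.077
joint1 [-0.71  0.31  1.53 -0.    1.29 -0.69]
```

move_arm(
  rows="-4 -30 -3 -0.014 0.012 -0.077; -2 -35 -3 -0.014 0.012 -0.077; 1 -35 -4 -0.014 0.012 -0.077; 3 -35 -4 -0.014 0.012 -0.077; 6 -34 -5 -0.014 0.012 -0.077; 9 -33 -5 -0.014 0.012 -0.077; 11 -33 -5 -0.014 0.012 -0.077; 14 -32 -6 -0.014 0.012 -0.077; 16 -30 -6 -0.014 0.012 -0.077; 19 -29 -6 -0.014 0.012 -0.077; 21 -27 -6 -0.014 0.012 -0.077; 23 -26 -6 -0.014 0.012 -0.077; 25 -24 -6 -0.014 0.012 -0.077; 27 -22 -6 -0.014 0.012 -0.077; 28 -19 -6 -0.014 0.012 -0.077; 20 -15 -6 -0.014 0.012 -0.077; 10 -8 -3 -0.014 0.012 -0.077; 0 0 0 0 0 0",
  grip=1,
)

```text
time_s: 14.58
ee_pos: [0.3405, 0.2459, 0.3218]
eef_rot: [2.858, -0.009, 1.36]
force: [-0.6, 0.5, 0.5]
grip_width: 0.0941
```

```bash
python3 - <<'E'
from h import *
o=sensors.get_obs(); print(o["ee_pos"],R.from_euler("xyz",o["eef_rot"]).as_matrix().round(3))
plan([.38,.312,.275],grot(np.radians(-11.5),np.radians(40)),8)
E
```

```text
[0.34053836 0.2459357  0.32184358] [[ 0.209  0.938  0.275]
 [ 0.978 -0.203 -0.05 ]
 [ 0.009  0.28  -0.96 ]]
9.1 1.3 6.6 -0.052 -0.000 -0.002; 9.1 1.0 6.6 -0.052 -0.000 -0.002; 9.1 0.7 6.7 -0.052 -0.000 -0.002; 9.1 0.3 6.7 -0.052 -0.000 -0.002; 9.1 -0.0 6.7 -0.052 -0.000 -0.002; 9.1 -0.3 6.7 -0.052 -0.000 -0.002; 9.1 -0.7 6.6 -0.052 -0.000 -0.002; 9.1 -1.0 6.6 -0.052 -0.000 -0.002
joint1 [ 0.62 -0.08  1.92 -0.23  1.12 -0.66]
```

move_arm(
  rows="9 1 6 -0.052 0 -0.002; 9 1 7 -0.052 0 -0.002; 9 1 7 -0.052 0 -0.002; 9 0 7 -0.052 0 -0.002; 9 0 7 -0.052 0 -0.002; 9 0 7 -0.052 0 -0.002; 7 -1 5 -0.052 0 -0.002; 4 0 3 -0.04 0 0; 0 0 0 0 0 0; 0 0 0 0 0 0",
)

```text
time_s: 15.82
ee_pos: [0.3765, 0.3018, 0.2737]
eef_rot: [2.45, -0.004, 1.355]
force: [0.4, 0.4, -0.2]
grip_width: 0.0942
```

```bash
python3 - <<'E'
from h import *
import pickle
o=sensors.get_obs(); print(o["ee_pos"],R.from_euler("xyz",o["eef_rot"]).as_matrix().round(3),o["qpos"].round(2))
c=wcam(); cv2.imwrite("pics/w6.png",c["color"]); pickle.dump(c,open("pics/w6.pkl","wb"))
E
```

```text
[0.37654069 0.30178295 0.27372921] [[ 0.214  0.752  0.624]
 [ 0.977 -0.167 -0.133]
 [ 0.004  0.638 -0.77 ]] [ 0.79  0.09  1.94 -0.79  0.86 -0.11]
```

View pics/w6.png

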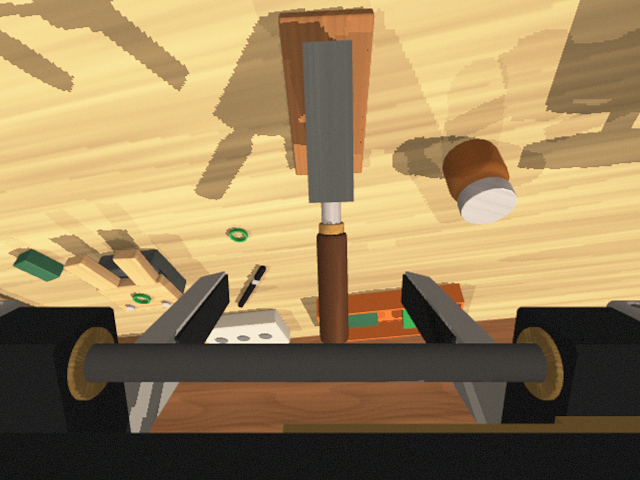

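The wrist view shows the brass collar at (331,228) and the handle running down to (334,340), with the jaws straddling its line. I'll fit the axis as a 26 mm cylinder through the handle's depth points.

```bash
cat >> h.py <<'E'
from scipy.optimize import least_squares
def fitaxis(Q,r=.013,x0=None):
    # axis: point (a, 0, b) + s*(c,1,d) in tool-like frame
    y0=Q[:,1].mean()
    def res(p):
        v=np.array([p[2],1,p[3]]); v/=np.linalg.norm(v); q=Q-np.array([p[0],y0,p[1]])
        return np.linalg.norm(q-np.outer(q@v,v),axis=1)-r
    s=least_squares(res,[np.median(Q[:,0]),np.min(Q[:,2])+r,0,0],loss="soft_l1",f_scale=.001)
    v=np.array([s.x[2],1,s.x[3]]); return np.array([s.x[0],y0,s.x[1]]),v/np.linalg.norm(v),np.sqrt(np.mean(s.fun**2))
def toolframe(c,P=None):
    o=c["_obs"]; T=R.from_euler("xyz",o["eef_rot"]); P=cloud(c) if P is None else P
    return T.inv().apply((P-o["ee_pos"]).reshape(-1,3)).reshape(P.shape)
E
python3 - <<'E'
from h import *
import pickle
c=pickle.load(open("pics/w6.pkl","rb")); o=c["_obs"]; Q=toolframe(c); T=R.from_euler("xyz",o["eef_rot"])
hsv=cv2.cvtColor(c["color"],cv2.COLOR_BGR2HSV); v,u=np.mgrid[:480,:640]
m=(v>236)&(v<338)&(u>312)&(u<354)&(Q[...,2]<.225)
w=Q[m]; print(m.sum(),w.min(0),w.max(0))
p,a,e=fitaxis(w); print("tool",p,a,e)
aw=T.apply(a); pw=T.apply(p)+o["ee_pos"]; print("world",pw,aw,"elev",np.degrees(np.arcsin(aw[2])),"az",np.degrees(np.arctan2(aw[1],aw[0])))
# stations: brass collar
b=(hsv[...,0]>8)&(hsv[...,0]<28)&(u>316)&(u<346)&(v>215)&(v<240)&(Q[...,2]<.24)&(hsv[...,1]>110)
s=(Q-p)@a
print("collar rows",v[b].min(),v[b].max(),"s",np.percentile(s[b],[2,10,50,90,98]))
for r in range(205,345,6): print(r,(s[r,328:336]).mean().round(4),Q[r,331].round(4),c["color"][r,331])
E
```

```text
3012 [-0.000807   -0.06652238 -0.08186099] [0.02760636 0.08315562 0.20433141]
tool [0.01420626 0.03412824 0.20237831] [ 0.0356779   0.99935822 -0.00319887] 0.02101818930305788
world [0.53151221 0.28297381 0.13973825] [ 0.75672165 -0.13207238  0.64025716] elev 39.810998289102976 az -9.900243532817532
collar rows 222 239 s [-0.05220742 -0.05123385 -0.04572316 -0.04100574 -0.04011551]
205 -0.0672 [ 0.0122 -0.033   0.1952] [191 206 220]
211 -0.0624 [ 0.0122 -0.0284  0.1942] [191 204 220]
217 -0.0577 [ 0.0123 -0.0235  0.1949] [195 207 222]
223 -0.0527 [ 0.0123 -0.0187  0.1942] [122 125 134]
229 -0.0548 [ 0.0122 -0.0144  0.1913] [ 78 151 209]
235 -0.0435 [ 0.0123 -0.0095  0.1915] [19 38 56]
241 -0.039 [ 0.0123 -0.0046  0.1911] [ 36  60 100]
247 -0.0341 [ 0.0123 -0.0002  0.1891] [40 62 98]
253 -0.0291 [0.0124 0.005  0.1899] [34 58 94]
259 -0.0241 [0.0125 0.0101 0.1902] [40 64 97]
265 -0.0192 [0.0124 0.0147 0.1886] [41 61 95]
271 -0.0141 [0.0125 0.0201 0.1896] [37 58 95]
277 -0.009 [0.0126 0.0252 0.1894] [39 60 96]
283 -0.0037 [0.0126 0.0303 0.1893] [40 60 95]
289 0.0015 [0.0127 0.0359 0.1902] [37 61 96]
295 0.0068 [0.0128 0.041  0.1899] [36 57 93]
301 0.0121 [0.0128 0.0461 0.1893] [34 57 93]
307 0.0175 [0.0129 0.0516 0.1898] [39 58 96]
313 0.023 [0.013  0.0573 0.1902] [39 60 96]
319 0.028 [0.013  0.0624 0.1895] [40 59 96]
325 0.0337 [0.013  0.0675 0.1888] [37 58 96]
331 0.0394 [0.0132 0.0735 0.1896] [34 58 94]
337 0.0449 [0.0132 0.0792 0.1898] [37 61 97]
343 -0.0619 [ 0.0028 -0.0279 -0.0126] [37 44 63]
```

Handle axis: elevation 39.8° and azimuth -9.9°, as expected. The collar/handle border (station 132) lies at tool y of -9.5 mm. I'll grip at station ~146, approaching in two stages.

```bash
python3 - <<'E'
from h import *
import pickle
c=pickle.load(open("pics/w6.pkl","rb")); o=c["_obs"]; T=R.from_euler("xyz",o["eef_rot"])
Rt=grot(np.radians(-9.9),np.radians(39.8)); g=T.apply([.0131,.0045,.2024])+o["ee_pos"]
print("grasp",g); np.savez("g.npz",g=g)
z=Rt.as_matrix()[:,2]; print("final TCP",g-.078*z)
plan(g-(.078+.045)*z,Rt,5)
E
```

```text
grasp [0.50902147 0.28685176 0.12081248]
final TCP [0.45983638 0.29543593 0.1807386 ]
2.0 0.8 15.9 -0.000 0.005 -0.007; 1.9 0.8 15.9 -0.000 0.005 -0.007; 1.9 0.8 15.9 -0.000 0.005 -0.007; 1.8 0.9 15.9 -0.000 0.005 -0.007; 1.7 0.9 15.9 -0.000 0.005 -0.007
joint1 [ 0.79  0.09  1.94 -0.79  0.86 -0.11]
```

move_arm(
  rows="2 1 15 0 0.005 -0.007; 2 1 16 0 0.005 -0.007; 2 1 16 0 0.005 -0.007; 2 1 14 0 0.005 -0.007; 1 1 10 0 0.005 -0.007; 0 0 0 0 0 0; 0 0 0 0 0 0",
)

```text
time_s: 16.75
ee_pos: [0.4306, 0.3002, 0.218]
eef_rot: [2.451, -0.001, 1.399]
force: [0.2, 0.4, 0.3]
grip_width: 0.094
```

```bash
python3 - <<'E'
from h import *
import pickle
c=wcam(); cv2.imwrite("pics/w7.png",c["color"]); pickle.dump(c,open("pics/w7.pkl","wb"))
o=c["_obs"]; g=np.load("g.npz")["g"]; T=R.from_euler("xyz",o["eef_rot"]); print("g in tool",T.inv().apply(g-o["ee_pos"]),o["qpos"].round(2))
Rt=grot(np.radians(-9.9),np.radians(39.8)); z=Rt.as_matrix()[:,2]
plan(g-.078*z,Rt,4)
E
```

```text
g in tool [ 0.00017164 -0.00051943  0.12556281] [ 0.7   0.24  1.92 -0.86  0.69 -0.1 ]
0.1 -0.2 11.9 -0.001 -0.000 0.000; 0.1 -0.2 11.9 -0.001 -0.000 0.000; 0.1 -0.2 11.9 -0.001 -0.000 0.000; 0.1 -0.3 11.9 -0.001 -0.000 0.000
joint1 [ 0.7   0.24  1.92 -0.86  0.69 -0.1 ]
```

View pics/w7.png

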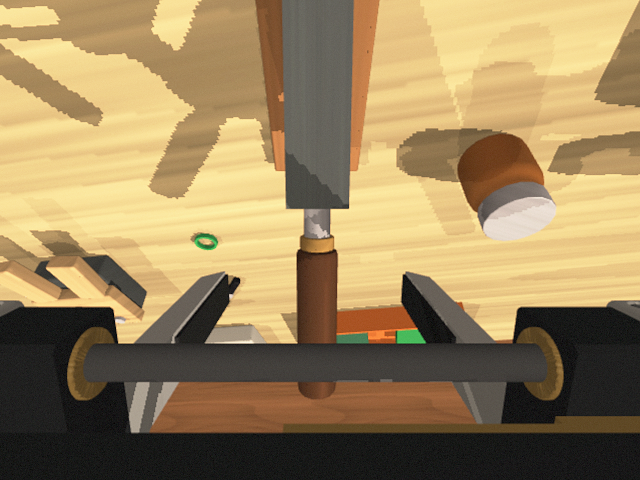

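The handle is centred between the jaws, at column 318 against a jaw centre of about 316, with the collar at row 243. I'll go in.

move_arm(
  rows="0 0 11 -0.001 0 0; 0 0 12 -0.001 0 0; 0 0 12 -0.001 0 0; 0 0 8 0 0 0; 0 0 3 0 0 0; 0 0 0 0 0 0",
)

```text
time_s: 17.55
ee_pos: [0.4614, 0.295, 0.1802]
eef_rot: [2.448, -0.001, 1.4]
force: [-0.1, -0.8, 0.3]
grip_width: 0.0937
```

```bash
python3 - <<'E'
from h import *
o=sensors.get_obs(); g=np.load("g.npz")["g"]; T=R.from_euler("xyz",o["eef_rot"]); print("g in tool",T.inv().apply(g-o["ee_pos"]),o["qpos"].round(2),o["force"])
Rt=grot(np.radians(-9.9),np.radians(39.8)); z=Rt.as_matrix()[:,2]
plan(g-.078*z,Rt,1)
c=wcam(); cv2.imwrite("pics/w8.png",c["color"])
E
```

```text
g in tool [-1.03461222e-05 -8.42525889e-04  7.65110665e-02] [ 0.65  0.34  1.89 -0.94  0.61 -0.03] [-0.0629037  -0.81110024  0.25336882]
0.2 -0.9 -1.5 -0.001 -0.002 0.001
joint1 [ 0.65  0.34  1.89 -0.94  0.61 -0.03]
```

View pics/w8.png

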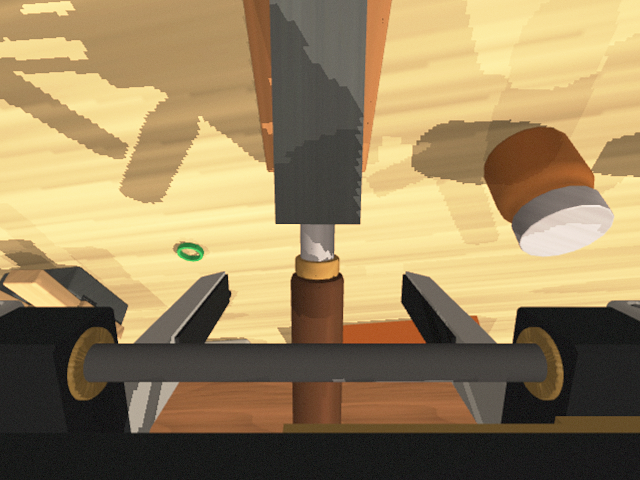

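In position: the handle is centred at column 317 with the collar at row 266. Closing.

move_arm(
  rows="0 0 0 0 0 0; 0 0 0 0 0 0; 0 0 0 0 0 0; 0 0 0 0 0 0; 0 0 0 0 0 0; 0 0 0 0 0 0; 0 0 0 0 0 0; 0 0 0 0 0 0; 0 0 0 0 0 0; 0 0 0 0 0 0",
  grip=-1,
  newtons=55,
)

```text
time_s: 18.85
ee_pos: [0.4612, 0.2954, 0.1812]
eef_rot: [2.447, -0.002, 1.4]
force: [-0.2, -0.3, 0.6]
grip_width: 0.0247
```

```bash
python3 - <<'E'
from h import *
o=sensors.get_obs(); T=R.from_euler("xyz",o["eef_rot"]); print(o["ee_pos"],o["force"],o["moment"],o["grip_width"])
ps=np.radians(-9.9);el=np.radians(39.8);a=np.array([np.cos(el)*np.cos(ps),np.cos(el)*np.sin(ps),np.sin(el)])
print("axis in tool",T.inv().apply(a).round(4))
E
```

```text
[0.46118679 0.29538157 0.18116601] [-0.19380022 -0.34551846  0.60167751] [0.12866338 0.30022661 0.00765659] 0.024729113535560548
axis in tool [-3.e-04  1.e+00  1.e-04]
```

move_arm(
  rows="0 4 0 0 0 0; 0 8 0 0 0 0; 0 8 0 0 0 0; 0 8 0 0 0 0; 0 0 0 0 0 0",
)

```text
time_s: 19.48
ee_pos: [0.4841, 0.2913, 0.2004]
eef_rot: [2.447, -0.002, 1.4]
force: [-0.3, 0.4, -0.4]
grip_width: 0.0248
```

```bash
python3 - <<'E'
from h import *
o=sensors.get_obs(); T=R.from_euler("xyz",o["eef_rot"]); print(T.inv().apply(o["ee_pos"]-[.4612,.2954,.1812])*1000,o["force"],o["moment"],o["grip_width"],o["qpos"].round(2))
c=wcam(); cv2.imwrite("pics/w9.png",c["color"])
E
```

```text
[-0.11026097 30.14072584  0.11420597] [-0.31829072  0.40350469 -0.36759292] [0.08995036 0.32464347 0.01114495] 0.024784877418635002 [ 0.62  0.34  1.84 -0.88  0.63 -0.14]
```

View pics/w9.png

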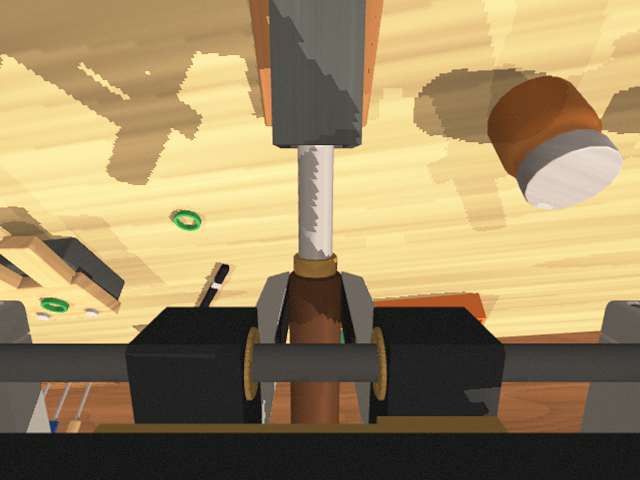

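It draws freely: the shaft is emerging, the collar has stayed at row 265 so nothing is slipping, and forces are below 1 N. Continuing.

move_arm(
  rows="0 8 0 0 0 0; 0 10 0 0 0 0; 0 12 0 0 0 0; 0 12 0 0 0 0; 0 12 0 0 0 0; 0 12 0 0 0 0; 0 12 0 0 0 0; 0 10 0 0 0 0; 0 6 0 0 0 0; 0 0 0 0 0 0; 0 0 0 0 0 0",
)

```text
time_s: 20.9
ee_pos: [0.5597, 0.2776, 0.2641]
eef_rot: [2.448, -0.001, 1.4]
force: [0.2, 0.5, -1.0]
grip_width: 0.0249
```

```bash
python3 - <<'E'
from h import *
o=sensors.get_obs(); T=R.from_euler("xyz",o["eef_rot"]); print(T.inv().apply(o["ee_pos"]-[.4612,.2954,.1812])*1000,o["force"],o["moment"],o["grip_width"],o["qpos"].round(2))
c=wcam(); cv2.imwrite("pics/w10.png",c["color"])
E
```

```text
[ -0.69121434 129.97399391   0.31159686] [ 0.22450479  0.48130684 -1.01330588] [0.13348109 0.38744646 0.00457413] 0.02491171758579906 [ 0.51  0.35  1.64 -0.68  0.69 -0.45]
```

View pics/w10.png

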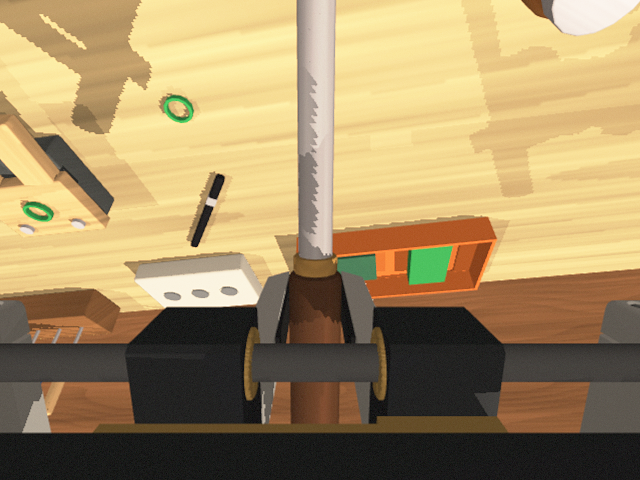

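The mandrel is out by 130 mm, clear of the socket, with no slip. I'll raise it, then level it while carrying it over the pin.

```bash
python3 - <<'E'
from h import *
o=sensors.get_obs(); plan(o["ee_pos"]+[.0,0,.06],R.from_euler("xyz",o["eef_rot"]),3)
E
```

```text
0.0 12.8 -15.4 0.000 0.000 0.000; 0.0 12.8 -15.4 0.000 0.000 0.000; 0.0 12.8 -15.4 0.000 0.000 0.000
joint1 [ 0.51  0.35  1.64 -0.68  0.69 -0.45]
```

move_arm(
  rows="0 10 -12 0 0 0; 0 12 -15 0 0 0; 0 12 -15 0 0 0; 0 5 -5 0 0 0; 0 0 0 0 0 0",
)

```text
time_s: 21.58
ee_pos: [0.5593, 0.2779, 0.3311]
eef_rot: [2.446, -0.003, 1.401]
force: [0.1, 0.2, -2.6]
grip_width: 0.025
```

```bash
python3 - <<'E'
from h import *
plan([.6674,-.0297,.30],grot(np.radians(-9.9),0),17)
E
```

```text
-16.8 6.0 7.3 0.041 -0.000 0.000; -16.8 6.3 7.1 0.041 -0.000 0.000; -16.8 6.6 6.8 0.041 -0.000 0.000; -16.8 6.9 6.6 0.041 -0.000 0.000; -16.8 7.1 6.3 0.041 -0.000 0.000; -16.8 7.4 6.0 0.041 -0.000 0.000; -16.8 7.6 5.7 0.041 -0.000 0.000; -16.8 7.9 5.4 0.041 -0.000 0.000; -16.8 8.1 5.0 0.041 -0.000 0.000; -16.7 8.3 4.7 0.041 -0.000 0.000; -16.7 8.5 4.4 0.041 -0.000 0.000; -16.7 8.6 4.0 0.041 -0.000 0.000; -16.7 8.8 3.7 0.041 -0.000 0.000; -16.7 8.9 3.3 0.041 -0.000 0.000; -16.7 9.1 3.0 0.041 -0.000 0.000; -16.7 9.2 2.6 0.041 -0.000 0.000; -16.7 9.3 2.2 0.041 -0.000 0.000
joint1 [ 0.51  0.28  1.57 -0.59  0.81 -0.57]
```

move_arm(
  rows="-10 6 3 0.02 0 0; -17 6 4 0.041 0 0; -17 6 5 0.041 0 0; -17 7 6 0.041 0 0; -17 7 6 0.041 0 0; -17 7 6 0.041 0 0; -17 8 6 0.041 0 0; -17 8 5 0.041 0 0; -17 8 5 0.041 0 0; -17 8 5 0.041 0 0; -17 8 4 0.041 0 0; -17 9 4 0.041 0 0; -17 9 4 0.041 0 0; -17 9 3 0.041 0 0; -17 9 3 0.041 0 0; -14 8 3 0.041 0 0; -8 5 2 0.03 0 0; 0 0 0 0 0 0; 0 0 0 0 0 0",
)

```text
time_s: 23.95
ee_pos: [0.6592, -0.0232, 0.2929]
eef_rot: [-3.132, 0.004, 1.4]
force: [-0.2, 0.1, -1.3]
grip_width: 0.0249
```

```bash
python3 - <<'E'
from h import *
import pickle
c=wcam(); cv2.imwrite("pics/w11.png",c["color"]); pickle.dump(c,open("pics/w11.pkl","wb"))
s=camera("side"); cv2.imwrite("pics/s11.png",s["color"]); np.savez("pics/s11.npz",**s)
print(c["_obs"])
E
```

```text
{'time_s': 23.95, 'qpos': array([-0.08982458,  0.56110554,  1.17501807, -0.00345495,  1.41538865,
       -1.48942045]), 'joint_vel': array([-0.00261392,  0.0058854 ,  0.00130948, -0.00211932, -0.00073571,
       -0.00024769]), 'tau': array([-5.67221828e-01, -6.85671544e+01, -3.67072141e+01, -3.22058843e-02,
        2.06177509e-01, -1.80830708e-02]), 'ee_pos': array([ 0.65924779, -0.02322266,  0.29294114]), 'eef_rot': array([-3.1319819 ,  0.00420296,  1.40016777]), 'force': array([-0.18068835,  0.12213656, -1.33154641]), 'moment': array([-0.03769606, -0.04405605, -0.01251799]), 'grip_width': 0.024947933995285273}
```

View pics/w11.png

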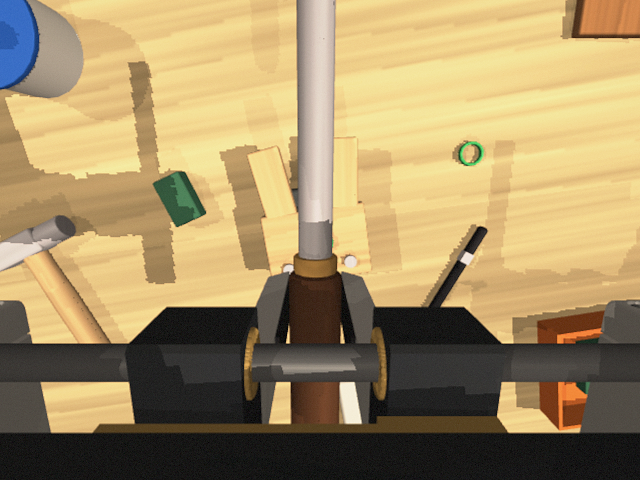

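View pics/s11.png

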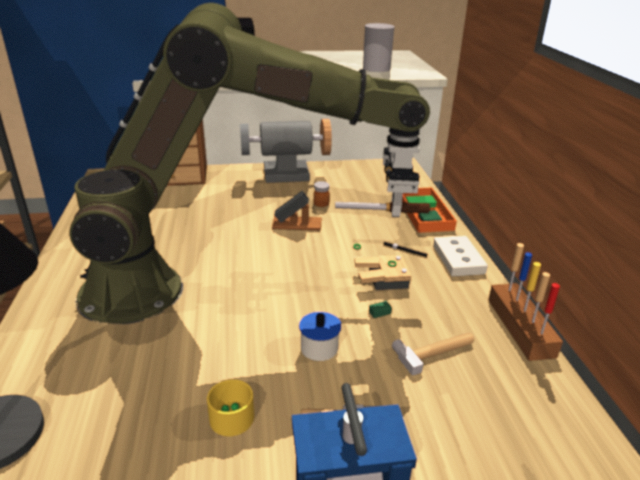

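```bash
python3 - <<'E'
from h import *
import pickle
c=pickle.load(open("pics/w11.pkl","rb")); o=c["_obs"]; P=cloud(c); Q=toolframe(c,P); T=R.from_euler("xyz",o["eef_rot"])
v,u=np.mgrid[:480,:640]
m=(v>5)&(v<215)&(u>303)&(u<330)&(Q[...,2]<.1)&(Q[...,2]>.05)
p,a,e=fitaxis(Q[m],.008); print("shaft tool",p,a,e)
aw=T.apply(a); print("axis world",aw,"elev deg",np.degrees(np.arcsin(aw[2])),"az",np.degrees(np.arctan2(aw[1],aw[0])))
m2=(v>278)&(v<305)&(u>296)&(u<336)&(Q[...,2]<.1)&(Q[...,2]>.05)
p2,a2,e2=fitaxis(Q[m2],.013); print("handle",p2,a2,e2)
hsv=cv2.cvtColor(c["color"],cv2.COLOR_BGR2HSV)
for r in range(245,285,3): print(r,Q[r,315:320].mean(0).round(4),c["color"][r,317])
q=(P[...,2]>.040)&(P[...,2]<.051)&(abs(P[...,0]-.64)<.09)&(abs(P[...,1]+.025)<.08)
w=P[q]; print("pin",len(w),np.percentile(w,[.5,99.5],axis=0)); print(cv2.minAreaRect(w[:,:2].astype(np.float32)), np.median(w[:,2]))
uv=np.c_[u[q],v[q]]; print(uv.min(0),uv.max(0))
E
```

```text
shaft tool [-0.00090157 -0.08637742  0.07840175] [-0.00304123  0.99993304 -0.01116565] 0.0006126099430561776
axis world [ 0.98495719 -0.17279142  0.00156795] elev deg 0.08983677939850507 az -9.950170163457068
handle [-0.00100343 -0.00957801  0.077926  ] [ 0.00938092  0.99696394 -0.07729753] 0.0006245129396528926
245 [ 0.0001 -0.0302  0.0697] [134 142 154]
248 [ 0.0001 -0.0289  0.0696] [134 141 155]
251 [ 0.0002 -0.0274  0.0698] [136 144 157]
254 [ 0.0002 -0.026   0.0698] [124 133 146]
257 [ 0.0002 -0.0246  0.0699] [119 127 139]
260 [ 0.0001 -0.0238  0.0679] [40 69 94]
263 [ 0.0002 -0.0225  0.0677] [ 56 112 157]
266 [ 0.0001 -0.0214  0.0666] [ 58 113 153]
269 [ 0.0002 -0.0198  0.0673] [ 58 109 152]
272 [ 0.0002 -0.0185  0.067 ] [ 57 110 151]
275 [ 0.0002 -0.017   0.0671] [ 55 110 153]
278 [ 0.0002 -0.0155  0.0673] [11 29 49]
281 [ 0.0002 -0.0146  0.0658] [23 40 68]
284 [ 0.0002 -0.0134  0.0652] [26 46 74]
pin 7986 [[ 0.57281301 -0.07442852  0.04322064]
 [ 0.70156302  0.02530095  0.05031947]]
((0.6371214389801025, -0.025216370820999146), (0.1023009642958641, 0.13134030997753143), 88.20670318603516) 0.04587534647243188
[247 137] [371 275]
```

The mandrel axis is level within 0.1° and its middle lies at tool y of -32.5 mm. The pin centre from the wrist camera is (0.637, -0.025, 0.046), matching the mean of the top and side views. Now the final placement.

```bash
cat >> h.py <<'E'
def final(n):
    o=sensors.get_obs(); r=R.from_euler("xyz",[-3.132,.0042,1.4]); d=np.array([-.0007,-.0325,.0782])
    cur=R.from_euler("xyz",o["eef_rot"]); print("mid now",cur.apply(d)+o["ee_pos"],o["eef_rot"])
    plan(np.array([.637,-.0248,.141])-r.apply(d),r,n)
E
python3 - <<'E'
from h import *
final(6)
E
```

```text
mid now [ 0.62627662 -0.01846501  0.21531037] [-3.13213596  0.00415654  1.40051315]
-0.7 2.1 12.4 0.000 -0.000 0.000; -0.7 2.1 12.4 0.000 -0.000 0.000; -0.7 2.1 12.4 0.000 -0.000 0.000; -0.7 2.1 12.4 0.000 -0.000 0.000; -0.7 2.1 12.4 0.000 -0.000 0.000; -0.7 2.1 12.4 0.000 -0.000 0.000
joint1 [-0.09  0.56  1.17 -0.    1.42 -1.49]
```

move_arm(
  rows="-1 2 8 0 0 0; -1 2 11 0 0 0; -1 2 12 0 0 0; -1 2 12 0 0 0; -1 2 10 0 0 0; 0 2 5 0 0 0; 0 0 0 0 0 0; 0 0 0 0 0 0",
)

```text
time_s: 25.05
ee_pos: [0.6701, -0.03, 0.2305]
eef_rot: [-3.132, 0.004, 1.401]
force: [-0.2, -0.1, -1.5]
grip_width: 0.0247
```

```bash
python3 - <<'E'
from h import *
final(3)
E
```

```text
mid now [ 0.63711816 -0.02537531  0.15258575] [-3.13187094  0.00424271  1.40131126]
0.2 -0.0 3.9 -0.000 0.000 0.000; 0.2 -0.0 3.9 -0.000 0.000 0.000; 0.2 -0.0 3.9 -0.000 0.000 0.000
joint1 [-0.1   0.63  1.21 -0.    1.31 -1.5 ]
```

move_arm(
  rows="0.3 0 4 0 0 0; 0.3 0 4 0 0 0; 0 0 2 0 0 0; 0 0 0 0 0 0; 0 0 0 0 0 0; 0 0 0 0 0 0; 0 0 0 0 0 0",
)

```text
time_s: 25.92
ee_pos: [0.6702, -0.0293, 0.2207]
eef_rot: [-3.133, 0.004, 1.401]
force: [-0.3, 0.4, -1.6]
grip_width: 0.0248
```

```bash
python3 - <<'E'
from h import *
final(1)
c=wcam(); o=c["_obs"]; P=cloud(c); Q=toolframe(c,P); T=R.from_euler("xyz",o["eef_rot"]); v,u=np.mgrid[:480,:640]
m=(v>5)&(v<215)&(u>303)&(u<330)&(Q[...,2]<.1)&(Q[...,2]>.05)
p,a,e=fitaxis(Q[m],.008); aw=T.apply(a); print("elev",np.degrees(np.arcsin(aw[2])),e)
print(o["force"],abs(o["joint_vel"]).max(),o["grip_width"],o["time_s"])
s=camera("side"); t=camera("top")
P=cloud(s); hsv=cv2.cvtColor(s["color"],cv2.COLOR_BGR2HSV)
q=(abs(P[...,0]-.57)<.055)&(abs(P[...,1]+.02)<.04)&(P[...,2]>.11)&(P[...,2]<.18)
w=P[q]; A=np.c_[w[:,0],np.ones(len(w))]; print("side shaft",len(w),np.degrees(np.arctan(np.linalg.lstsq(A,w[:,2],rcond=None)[0][0])),w[:,2].mean())
cv2.imwrite("pics/f.png",np.hstack([cv2.resize(s["color"][180:380,260:460],(400,400)),cv2.resize(t["color"][140:340,200:460],(400,308))[:400] if 0 else cv2.resize(t["color"][120:320,250:450],(400,400))]))
E
```

```text
mid now [ 0.63735079 -0.02473181  0.1427845 ] [-3.13327737  0.0041362   1.40134218]
-0.2 -0.2 1.8 0.001 -0.000 0.001
joint1 [-0.1   0.64  1.22 -0.    1.29 -1.5 ]
elev 0.10445143945019936 0.0006033351567568899
[-0.30243745  0.37248354 -1.57579472] 0.0017266209303153277 0.02484081947946274 25.925
side shaft 263 0.16972639022639072 0.14599051929518964
```

View pics/f.png

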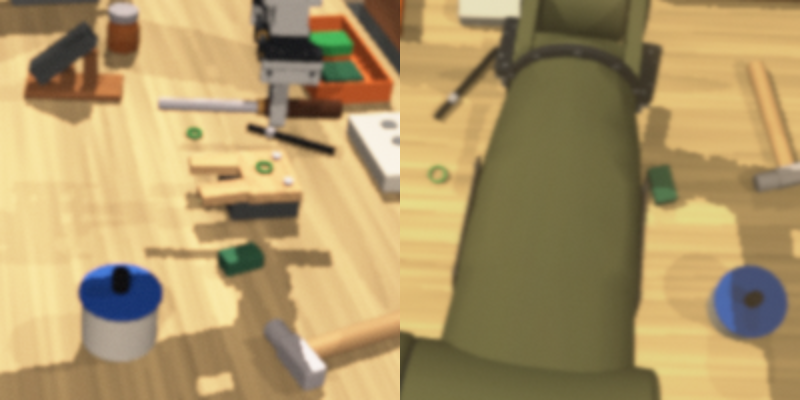

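The final pictures show the mandrel level, held and clear above the pin, with the lid seated on the white pot and the other items where they were. Handing in.

```bash
python3 -c "
from station import ctrl; print(ctrl.hand_in())"
```

```text
the job is handed in; nothing more can be done
None
```

I put the blue lid on the white pot, then drew the mandrel from its holder, levelled it, and handed the job in with it held still over the bench pin. It took about 26 s of the 54 s allowed.

- **Lid:** It is released and seated. The disc top measured 65.9 mm against 66 mm nominal, with a slope under 0.1°, centred about 2 mm or less from the pot's measured centre.
- **Mandrel:** It is held by the handle near the collar at 55 N and did not slip while being drawn out. Its middle is at (0.637, -0.025), under 1 mm from the measured pin centre. It sits about 97 mm above the pin's upper face.
- **Level and still:** The wrist camera read a tilt of 0.1° and the side camera 0.17°. The joints were still, and the only force on the tool was the mandrel's weight, about 1.6 N.
- **Disagreements:** The top and side cameras differed by 4–6 mm in position. I used the wrist camera, which agreed with their mean. One fit of the held lid showed a tilt of nearly 10°, but point-by-point depths showed it level, so I put that down to stray pixels.
- **Not measured:** I checked the rest of the bench only by eye in the last pictures. In the top view the arm hid the pin and mandrel, so that final check rests on the wrist and side cameras.

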